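# Set the hem gauge over the edge of the stand

### The job

Slide the flat yellow hem gauge along the top of the wooden stand, toward the stand's front edge (the long edge nearest the robot), until its red line lies right above that edge, parallel to it, so that a 30 mm end sticks out for marking hems. Only push it with the fingertips or the outside of the fingers: never lift it off the stand or tip it, do not let it drop, and leave the thread reels, the pot, the can and the tape measure where they stand.

Things in the scene. Friction and masses are not known exactly. Their poses are not given: they have to be found in the camera images.
- stand: low dark wooden stand, fixed, a flat board on two legs: 220 (x) x 320 (y) x 50 mm high. Origin: centre of its underside, on the worktop; the flat top is 50 mm above it. Its -x axis points roughly at the robot, out over the front edge at x = -110 mm. It stands turned by up to 0.4 rad.
- stand_edge (a point): middle of the stand's front long edge, at the height of its top; axes as the stand's (x points inward over the top, y runs along the edge, z up)
- gauge: hem gauge: loose flat stiff yellow plate, 150 (x) x 100 (y) x 6 mm thick, 0.08 to 0.17 kg, lying flat on the stand's top, at first wholly on it and turned by up to 0.2 rad from square to the edge. Origin: centre of its underside. Its -x end points to the stand's front edge; a red line (4 mm wide) crosses it 30 mm from that end, a blue line 55 mm from it. It slides with ordinary friction (about 1 N) and stays where it is left.
- red_line (a point): middle of the red line, on the top face of the gauge (45 mm from its centre toward the -x end, 6 mm above its underside)
- thread_0: reel of red thread with white ends, loose, 31 mm across, 43 mm high, standing on the stand near its left (+y) end. Origin: centre of its underside. Not to be moved.
- thread_1: reel of blue thread with white ends, loose, 31 mm across, 43 mm high, standing on the stand near its right (-y) end. Origin: centre of its underside. Not to be moved.
- lidded_pot: grey metal pot with two small side handles and no lid, loose, 79 x 94 x 100 mm high, on the worktop to the left. Origin: centre of its underside. Not to be moved.
- tape_measure: grey pocket tape measure, loose, 29 x 65 x 64 mm, on the worktop to the right. Origin: centre of its underside. Not to be moved.
- little_can: small grey metal can without handles, loose, 67 mm across, 97 mm high, on the worktop behind to the left. Origin: centre of its underside. Not to be moved.
There are look-alikes about, which are no part of the job. Of the things shaped like the gauge, the yellow one is meant.

How it is judged:
By the outcome, as a careful person would: the job done as asked, in the order asked, and still so for the second after the job is handed in, with the robot touching nothing.
It also fails if it takes over 38 s, if anything falls off the work surface, if the arm or the gripper's body presses on something with over 40 N, if the wrist force passes 120 N, or if a joint passes its speed limit or range.

### The arm

A 7-joint arm with a two-finger parallel gripper is mounted at the origin on a cart in front of the work surface, level with it; the furniture and walls round the work are solid. World frame = base frame: x ahead of the robot, y to its left, z up, the work surface at z = 0. Lengths are in m, angles in rad, forces in N, time in s.
With the tool pointing down it reaches from about 0.425 to 1.025 m from the base axis. Payload 3.6 kg.
Tool frame: the origin (TCP) lies on the centre line of the jaws, within the pads' length; the fingertips stand 17 mm ahead of it and the grasp point (between the pads) lies 2 mm behind it; z points along the fingers, y is the direction in which the jaws open and shut (so a half turn about z gives the same grasp; the last joint's range is limited). The gripper opens to 85 mm and grips with 20 to 120 N. Pads are 22 mm wide; open, the fingers measure 114 mm over their backs; the gripper's body (76 mm by 85 mm) begins 54 mm behind the grasp point. The pads swing forward as they close: fully open they stand 13 mm farther back than shut.
Start: joints at [-1.411, 0.591, 0.048, 1.609, -0.033, 0.943, -0.034], TCP at [0.181, 0.702, 0.248] pointing down, gripper open.
Joint ranges: [-2.69, 2.69], [-0.47, 2.24], [-1.27, 1.36], [0.19, 2.51], [-1.53, 4.68], [0.08, 2.07], [-3.09, 3.09]. Speed limits (rad/s): [2.57, 2.57, 3.14, 3.14, 3.14, 3.14, 3.14].

### API

Orientations are given as a unit quaternion [w, x, y, z].
In Python, from rig import r gives the robot as it stands.
- The arm moves only by the tool send_rows, never from a script. Its argument "series" is a list of rows, each a list of 3 entries, a list of its own where there are three numbers: the gripper's target within -1 to 1 (fully open at 1, half-way at 0, shut at -1), then the shift along the tool's x, y, z in cm, then the turn, a rotation vector about the tool's x, y, z in degrees. In form: [[grip, [dx, dy, dz], [wx, wy, wz]], ...]. A call has 1 to 12 rows; each row shifts and turns the commanded pose from where the row before left it, along the tool's axes as they then stand; what a row does not reach is not made up. A row lasts 1/8 s, in which the tool goes at most 62.5 mm and 10.7 degrees, less where a joint would pass 70% of its speed; a pose out of reach is approached as far as the arm can. A call with a gripper value outside its range is refused whole. The fingers move at their own pace and stop on an object; "newtons" is the grip in N (left out, the last holds). Time passes only in rows, so rows that do not move let the fingers close. It gives the time, the measured TCP pose, the force and the opening at its end, in the units of the state.
- r.read_state(): the state, without advancing time (a new reading comes with each control period).
- r.camera(name): name is "scene" or "top" or "wrist"; returns a dict with "color" (420x560x3 uint8, blue, green, red), "z_map" (420x560 float32, m along the optical axis (not along the pixel's ray), 0 where there is no reading), "K" (3x3 intrinsics, pixels), "R" (3x3) and "t" (3): a world point X has camera coordinates R X + t; the wrist camera has in their place "hand_eye" (4x4, takes a point from camera to tool coordinates, whose origin is the TCP and whose axes are the flange's). Camera axes: x right, y down, z forward; pixel columns grow to the right and rows downward; lengths in m; the calibration is good to about 2 mm. A picture is of the moment at which its call begins: read the wrist's pose just before it.
- r.sign_off(): hands the job in, once; it reports no verdict.
The state is a dict: "time_s": time; "joints": joint angles; "qvel": joint speeds; "joint_efforts": joint torques, N m; "tool_pos": TCP position; "eef_rot": TCP orientation; "ft_force": force on the tool from outside, world axes, zero at the start; "torque": the same for the moment, N m; "finger_gap": finger opening in m.
Only numpy, scipy, OpenCV 4.12 (cv2) and the standard library are available. Lean on these libraries where they do the work, as an engineer would, in place of code of your own. Each camera call takes 0.05 s, during which the arm holds its last target. There are 200 camera calls.

## Working session

There is one attempt and no reset: what is moved stays moved. The work goes in short steps, Python scripts to look and compute and a tool call to move; the robot and the scene stay as the last step left them, time stands still between calls to the robot, and variables do not carry over. Pictures are saved under pics/ and viewed, about 8 in all and at most 12, crops included, and the job is handed in when it is done.

Besides the shell and the picture viewer there is one more tool, called after "Request:" as name([rows], argument=value, ...), one row to a line, values as JSON. send_rows: Moves the arm, as the interface text tells. Its arguments: {"type":"object","properties":{"series":{"type":"array"},"newtons":{"type":"number"}},"required":["series"]}

```bash
mkdir -p pics; ls; python3 - <<'E'
from rig import r
import cv2,pickle,numpy as np
s=r.read_state(); print({k:np.round(v,3) for k,v in s.items()})
d={}
for n in("scene","top"):
    c=r.camera(n); d[n]=c; print(n,c["K"].tolist(),np.round(c["R"],3).tolist(),np.round(c["t"],3)); cv2.imwrite(f"pics/{n}0.png",c["color"])
pickle.dump(d,open("v0.pkl","wb"))
E
```

```text
pics
{'time_s': np.float64(0.0), 'joints': array([-1.411,  0.592,  0.048,  1.61 , -0.033,  0.943, -0.034]), 'qvel': array([ 0.001, -0.003, -0.   , -0.   ,  0.001,  0.   ,  0.001]), 'joint_efforts': array([ 1.0000e-03, -5.4869e+01,  1.5460e+00, -1.9812e+01,  9.0000e-03,
        9.0000e-03,  0.0000e+00]), 'tool_pos': array([0.181, 0.701, 0.247]), 'eef_rot': array([-0.   ,  0.126,  0.992, -0.001]), 'ft_force': array([-0.307, -0.106,  0.536]), 'torque': array([0.008, 0.049, 0.02 ]), 'finger_gap': np.float64(0.085)}
scene [[491.43219119999685, 0.0, 283.1355485387749], [0.0, 491.43219119999685, 212.64837542278917], [0.0, 0.0, 1.0]] [[0.666, -0.746, -0.019], [-0.563, -0.486, -0.669], [0.49, 0.456, -0.743]] [-0.303  0.439  1.144]
top [[466.3669504948987, 0.0, 278.24641884808716], [0.0, 466.3669504948987, 206.35213671791178], [0.0, 0.0, 1.0]] [[0.009, -1.0, -0.002], [-0.991, -0.009, -0.13], [0.13, 0.003, -0.991]] [0.138 0.609 1.438]
```

View pics/scene0.png

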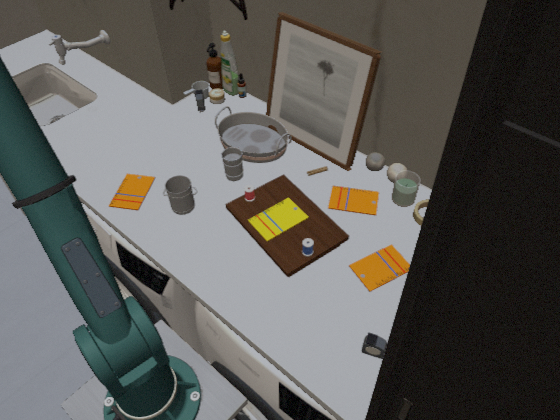

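View pics/top0.png

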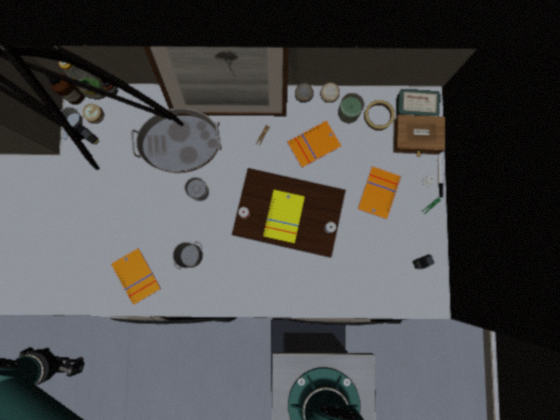

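The top view shows the yellow gauge at (284,217) on the dark stand, with its red line at about (281,233) toward the robot and reels at (244,212) and (330,228). Look-alikes are the orange plates at (136,276), (314,144) and (379,192). I choose the yellow plate, the only one on the stand, and check it in a crop.

```bash
cat > h.py <<'E'
import cv2,numpy as np
def ray(c,uv):
    uv=np.atleast_2d(np.asarray(uv,float)); d=np.c_[uv,np.ones(len(uv))]@np.linalg.inv(c["K"]).T@c["R"]
    return -c["R"].T@c["t"],d
def plane(c,uv,z):
    o,d=ray(c,uv); return o+d*((z-o[2])/d[:,2])[:,None]
def quad(m):
    m=cv2.morphologyEx(m,cv2.MORPH_CLOSE,np.ones((13,13),np.uint8))
    ct=max(cv2.findContours(m,cv2.RETR_EXTERNAL,cv2.CHAIN_APPROX_NONE)[0],key=cv2.contourArea)
    h=cv2.convexHull(ct); p=cv2.approxPolyN(h,4,ensure_convex=True)[0] if hasattr(cv2,"approxPolyN") else None
    # refine: fit lines to contour points near each side
    P=ct[:,0].astype(float); p=p.astype(float); L=[]
    for i in range(4):
        a,b=p[i],p[(i+1)%4]; u=(b-a)/np.linalg.norm(b-a); n=np.array([-u[1],u[0]]); s=(P-a)@u/np.linalg.norm(b-a)
        q=P[(s>.12)&(s<.88)&(abs((P-a)@n)<3)]
        vx,vy,x,y=cv2.fitLine(q.astype(np.float32),cv2.DIST_HUBER,0,.01,.01).ravel(); L.append(np.cross([x,y,1],[x+vx,y+vy,1]))
    o=[np.cross(L[i-1],L[i]) for i in range(4)]
    return np.array([v[:2]/v[2] for v in o])
def tri(c1,u1,c2,u2):
    P=[c["K"]@np.c_[c["R"],c["t"]] for c in(c1,c2)]
    X=cv2.triangulatePoints(P[0],P[1],np.float64(u1).reshape(2,1),np.float64(u2).reshape(2,1)).ravel(); return X[:3]/X[3]
def yellow(c):
    h=cv2.cvtColor(c["color"],cv2.COLOR_BGR2HSV); return cv2.inRange(h,(24,120,80),(36,255,255))
E
python3 - <<'E'
import pickle
from h import *
d=pickle.load(open("v0.pkl","rb")); T,S=d["top"],d["scene"]
def order(c,q,z):  # order by world angle
    w=plane(c,q,z); a=np.arctan2(*(w[:,:2]-w[:,:2].mean(0)).T[::-1]); return q[np.argsort(a)]
qt=order(T,quad(yellow(T)),.056); qs=order(S,quad(yellow(S)),.056)
print("gauge top",qt.round(1).tolist()); print(plane(T,qt,.056).round(4)); print(plane(S,qs,.056).round(4))
print("tri",np.array([tri(T,a,S,b) for a,b in zip(qt,qs)]).round(4))
h=cv2.cvtColor(T["color"],cv2.COLOR_BGR2HSV); m=cv2.inRange(T["color"],(0,0,0),(70,70,90)); m2=np.zeros_like(m); m2[155:270,220:355]=m[155:270,220:355]|yellow(T)[155:270,220:355]
st=order(T,quad(m2),.05); print("stand",st.round(1).tolist(),plane(T,st,.05).round(4))
a=cv2.resize(T["color"][155:270,215:360],None,fx=4,fy=4,interpolation=cv2.INTER_CUBIC)
for q,co in((qt,(255,0,0)),(st,(0,255,0))): cv2.polylines(a,[np.int32((q-[215,155]+.5)*4)],True,co,1)
b=cv2.resize(S["color"][170:275,220:355],None,fx=3,fy=3,interpolation=cv2.INTER_CUBIC)
cv2.imwrite("pics/c1.png",a); cv2.imwrite("pics/c2.png",b)
o=plane(T,st,.05); print([np.linalg.norm(o[i]-o[i-1]).round(4) for i in range(4)])
E
```

```text
gauge top [[294.0, 242.8], [304.5, 195.9], [273.3, 188.9], [262.6, 236.0]]
[[0.4925 0.0937 0.056 ]
 [0.64   0.0617 0.056 ]
 [0.6613 0.16   0.056 ]
 [0.5128 0.1915 0.056 ]]
[[0.4947 0.0939 0.056 ]
 [0.64   0.0622 0.056 ]
 [0.6585 0.1608 0.056 ]
 [0.5114 0.1902 0.056 ]]
tri [[0.493  0.0933 0.058 ]
 [0.6398 0.0618 0.0565]
 [0.6604 0.1609 0.0547]
 [0.5128 0.1916 0.0538]]
stand [[330.2, 256.3], [344.3, 189.9], [247.9, 168.2], [231.9, 233.9]] [[ 0.4519 -0.0187  0.05  ]
 [ 0.6612 -0.0646  0.05  ]
 [ 0.7285  0.2415  0.05  ]
 [ 0.5188  0.2877  0.05  ]]
[np.float64(0.3136), np.float64(0.2142), np.float64(0.3134), np.float64(0.2148)]
```

View pics/c1.png

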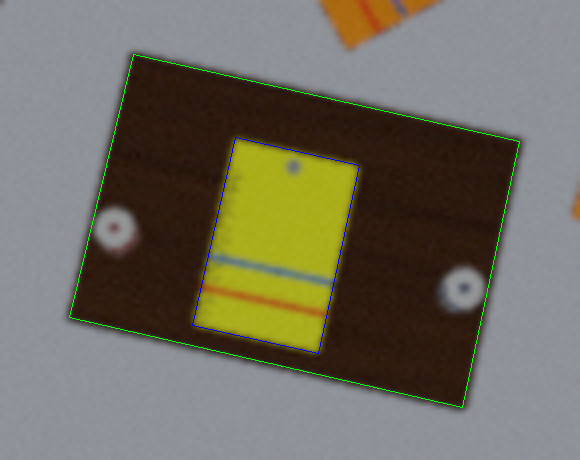

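View pics/c2.png

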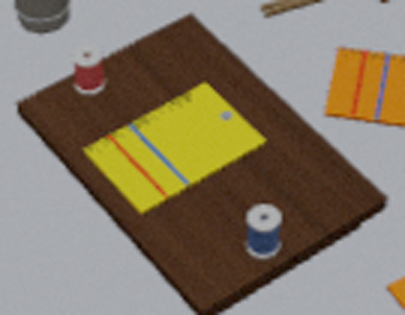

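The crops confirm the yellow plate. It measures z≈56 mm by triangulation and is nearly square to the edge (yaw -12.1° against -12.3° for the stand). The red line sits about 49 mm behind the front edge. I'll go behind the far end with half-open fingers so there are two contact points.

Request:
send_rows([
  [0.1,[0,0,0],[0,0,-2.2]],
  [0.1,[-3,-2.4,0],[0,0,0]],
  [0.1,[-3,-2.4,0],[0,0,0]],
  [0.1,[-3,-2.4,0],[0,0,0]],
  [0.1,[-3,-2.4,0],[0,0,0]],
  [0.1,[-3,-2.4,0],[0,0,0]],
  [0.1,[-3,-2.4,0],[0,0,0]],
  [0.1,[-3,-2.4,0],[0,0,0]],
  [0.1,[-3,-2.4,0],[0,0,0]],
  [0.1,[-3,-2.4,0],[0,0,0]],
  [0.1,[-3,-2.4,0],[0,0,0]],
], newtons=40)

```text
time_s: 1.48
tool_pos: [0.4241, 0.4026, 0.2483]
eef_rot: [0.0, 0.106, 0.994, 0.0]
ft_force: [0.7, -0.3, -0.2]
finger_gap: 0.0468
```

Request:
send_rows([
  [0.1,[-3,-2.4,0],[0,0,0]],
  [0.1,[-3,-2.4,0],[0,0,0]],
  [0.1,[-3,-2.4,0],[0,0,0]],
  [0.1,[-3,-2.4,0],[0,0,0]],
  [0.1,[-3,-2.4,0],[0,0,0]],
  [0.1,[-3,-2.4,0],[0,0,0]],
  [0.1,[-3,-2.4,0],[0,0,0]],
  [0.1,[-3,-2.4,0],[0,0,0]],
  [0.1,[-3,-2.4,0],[0,0,0]],
  [0.1,[-3,-2.4,0],[0,0,0]],
  [0.1,[0,0,0],[0,0,0]],
  [0.1,[0,0,0],[0,0,0]],
])

```text
time_s: 2.98
tool_pos: [0.665, 0.1059, 0.248]
eef_rot: [-0.001, 0.107, 0.994, 0.0]
ft_force: [-0.2, 1.3, 0.6]
finger_gap: 0.0469
```

```bash
python3 - <<'E'
from rig import r
import cv2,pickle,numpy as np
s=r.read_state(); c=r.camera("wrist"); pickle.dump((s,c),open("w1.pkl","wb")); cv2.imwrite("pics/w1.png",c["color"]); print(c["hand_eye"].round(4),s["tool_pos"],s["eef_rot"],c["K"][0])
E
```

```text
[[ 1.000e-04 -9.601e-01 -2.797e-01  7.180e-02]
 [ 1.000e+00 -2.000e-04  1.100e-03 -1.600e-03]
 [-1.100e-03 -2.797e-01  9.601e-01 -1.257e-01]
 [ 0.000e+00  0.000e+00  0.000e+00  1.000e+00]] [0.66497081 0.10590804 0.24799258] [-5.51650538e-04  1.06559795e-01  9.94306101e-01  2.87412700e-04] [290.97172993   0.         276.01609392]
```

View pics/w1.png

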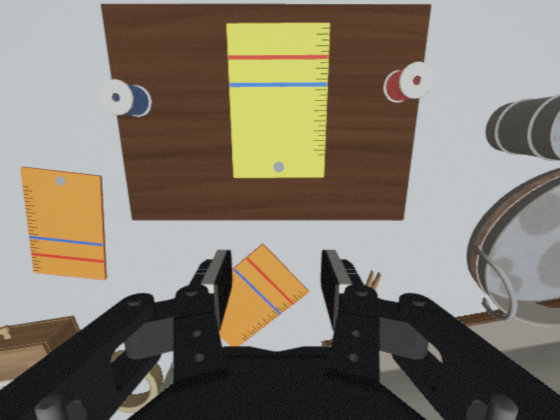

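The wrist view shows the whole stand, with the front edge along row ~5, the gauge at (279,100), its red line at row 57 and both reels. I'll measure again from here.

```bash
cat >> h.py <<'E'
from scipy.spatial.transform import Rotation as Ro
def wcam(s,c):
    q=s["eef_rot"]; M=np.eye(4); M[:3,:3]=Ro.from_quat([q[1],q[2],q[3],q[0]]).as_matrix(); M[:3,3]=s["tool_pos"]
    W=np.linalg.inv(M@c["hand_eye"]); return dict(c,R=W[:3,:3],t=W[:3,3])
def order(c,q,z):
    w=plane(c,q,z); a=np.arctan2(*(w[:,:2]-w[:,:2].mean(0)).T[::-1]); return w[np.argsort(a)]
def fitmask(c,m,z):
    p=np.argwhere(m)[:,::-1]; w=plane(c,p,z)[:,:2].astype(np.float32); vx,vy,x,y=cv2.fitLine(w,cv2.DIST_HUBER,0,.01,.001).ravel(); return np.array([x,y]),np.array([vx,vy])*np.sign(vy)
def report(c,box):
    g=quad(yellow(c)); G=order(c,g,.056)[:,:2]
    m=np.zeros(c["color"].shape[:2],np.uint8); a,b,e,f=box; m[a:b,e:f]=(cv2.inRange(c["color"],(0,0,0),(80,85,110))|yellow(c))[a:b,e:f]
    st=order(c,quad(m),.05)[:,:2]
    gm=cv2.fillPoly(m*0,[np.int32(g)],255); h=cv2.cvtColor(c["color"],cv2.COLOR_BGR2HSV)
    red=(cv2.inRange(h,(0,120,80),(12,255,255))|cv2.inRange(h,(170,120,80),(180,255,255)))&cv2.erode(gm,np.ones((5,5)))
    rp,rd=fitmask(c,red,.056)
    ctr=G.mean(0); A=lambda v:np.degrees(np.arctan2(-v[0],v[1]))
    fe=st[3]-st[0]; x=np.array([fe[1],-fe[0]])/np.linalg.norm(fe); y=np.array([-x[1],x[0]])
    print("gauge sizes",[np.linalg.norm(G[i]-G[i-1]).round(4) for i in range(4)],"centre",ctr.round(4),"yaw",A(G[3]-G[0]).round(2),A(G[2]-G[1]).round(2),"red yaw",A(rd).round(2))
    print("stand sizes",[np.linalg.norm(st[i]-st[i-1]).round(4) for i in range(4)],"centre",st.mean(0).round(4),"yaw front/back",A(fe).round(2),A(st[2]-st[1]).round(2))
    mid=(st[0]+st[3])/2
    print("red-from-edge mm: by line",1e3*(rp-mid)@x,"by stand centre",1e3*((rp-st.mean(0))@x+.11),"by gauge centre",1e3*((ctr-mid)@x-.045),"lateral",1e3*(ctr-mid)@y)
    return G,st
E
python3 - <<'E'
import pickle
from h import *
s,c=pickle.load(open("w1.pkl","rb")); c=wcam(s,c)
G,st=report(c,(0,225,95,435)); print(G.round(4),st.round(4))
E
```

```text
gauge sizes [np.float64(0.099), np.float64(0.1482), np.float64(0.099), np.float64(0.1499)] centre [0.575  0.1263] yaw -11.28 -12.24 red yaw -11.82
stand sizes [np.float64(0.3153), np.float64(0.2201), np.float64(0.3149), np.float64(0.2204)] centre [0.587  0.1114] yaw front/back -12.2 -12.26
red-from-edge mm: by line 50.26711531726296 by stand centre 50.14596889106937 by gauge centre 50.254905371338616 lateral 11.785451061728631
[[0.4924 0.0932]
 [0.6374 0.0624]
 [0.6584 0.1592]
 [0.5117 0.1903]] [[ 0.4461 -0.0192]
 [ 0.6611 -0.0659]
 [ 0.728   0.2418]
 [ 0.5127  0.289 ]]
```

Request:
send_rows([
  [0.1,[-0.5,0,2],[0,0,0]],
  [0.1,[0,0,3],[0,0,0]],
  [0.1,[0,0,3],[0,0,0]],
  [0.1,[0,0,3],[0,0,0]],
  [0.1,[0,0,2.5],[0,0,0]],
  [0.1,[0,0,1.5],[0,0,0]],
  [0.1,[0,0,1],[0,0,0]],
  [0.1,[0,0,0],[0,0,0]],
  [0.1,[0,0,0],[0,0,0]],
])

```text
time_s: 4.15
tool_pos: [0.6711, 0.1043, 0.0892]
eef_rot: [0.001, 0.107, 0.994, 0.0]
ft_force: [-0.2, 0.6, -0.4]
finger_gap: 0.0471
```

```bash
python3 - <<'E'
from rig import r
import cv2,pickle,numpy as np
s=r.read_state(); c=r.camera("wrist"); cv2.imwrite("pics/w2.png",c["color"]); print(s["tool_pos"],s["ft_force"])
E
```

```text
[0.67109546 0.10434589 0.08917998] [-0.16449001  0.58147812 -0.38316765]
```

View pics/w2.png

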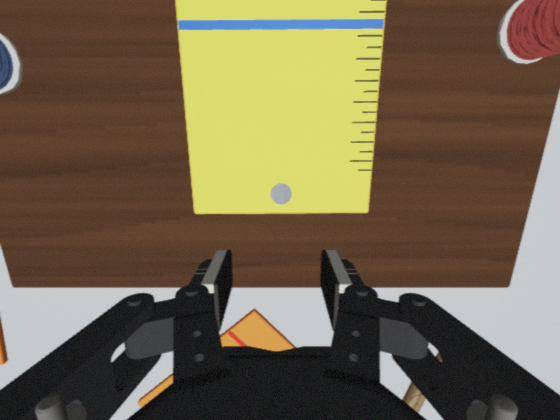

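The fingers are behind the gauge's far end (row 213), clear of it and over the stand. I'll descend by feel.

Request:
send_rows([
  [0.1,[0,0,1],[0,0,0]],
  [0.1,[0,0,0.5],[0,0,0]],
  [0.1,[0,0,0],[0,0,0]],
  [0.1,[0,0,0],[0,0,0]],
])

```text
time_s: 4.7
tool_pos: [0.6704, 0.1042, 0.0733]
eef_rot: [0.0, 0.107, 0.994, -0.0]
ft_force: [-0.4, -0.3, -0.5]
finger_gap: 0.047
```

Request:
send_rows([
  [0.1,[0,0,0.3],[0,0,0]],
  [0.1,[0,0,0],[0,0,0]],
  [0.1,[0,0,0],[0,0,0]],
])

```text
time_s: 5.08
tool_pos: [0.6704, 0.1043, 0.0703]
eef_rot: [0.0, 0.107, 0.994, 0.0]
ft_force: [0.2, 0.4, -0.5]
finger_gap: 0.047
```

Request:
send_rows([
  [0.1,[0,0,0.2],[0,0,0]],
  [0.1,[0,0,0],[0,0,0]],
])

```text
time_s: 5.32
tool_pos: [0.6702, 0.1042, 0.0681]
eef_rot: [-0.0, 0.107, 0.994, -0.0]
ft_force: [0.7, 0.9, 0.1]
finger_gap: 0.047
```

Request:
send_rows([
  [0.1,[0,0,0.1],[0,0,0]],
  [0.1,[0,0,0],[0,0,0]],
])

```text
time_s: 5.58
tool_pos: [0.6703, 0.1042, 0.0672]
eef_rot: [-0.0, 0.107, 0.994, -0.0]
ft_force: [0.0, -0.1, -0.3]
finger_gap: 0.047
```

Request:
send_rows([
  [0.1,[0,0,0.1],[0,0,0]],
  [0.1,[0,0,0],[0,0,0]],
])

```text
time_s: 5.82
tool_pos: [0.6703, 0.1042, 0.0662]
eef_rot: [-0.0, 0.107, 0.994, -0.0]
ft_force: [0.0, 0.8, -0.5]
finger_gap: 0.0472
```

Request:
send_rows([
  [0.1,[0,0,0.1],[0,0,0]],
  [0.1,[0,0,0],[0,0,0]],
])

```text
time_s: 6.08
tool_pos: [0.6703, 0.1042, 0.0652]
eef_rot: [-0.0, 0.107, 0.994, -0.0]
ft_force: [0.0, 0.4, -0.3]
finger_gap: 0.047
```

Request:
send_rows([
  [0.1,[0,0,0.1],[0,0,0]],
  [0.1,[0,0,0],[0,0,0]],
])

```text
time_s: 6.32
tool_pos: [0.6705, 0.1043, 0.0647]
eef_rot: [0.0, 0.107, 0.994, 0.0]
ft_force: [-0.8, -0.9, 3.4]
finger_gap: 0.0469
```

Contact with the board came at TCP z≈0.065. I'll raise 2.5 mm and push slowly, stopping short.

Request:
send_rows([
  [0.1,[0,0,-0.25],[0,0,0]],
  [0.1,[0.3,0,0],[0,0,0]],
  [0.1,[0.3,0,0],[0,0,0]],
  [0.1,[0.2,0,0],[0,0,0]],
  [0.1,[0.2,0,0],[0,0,0]],
  [0.1,[0.2,0,0],[0,0,0]],
  [0.1,[0.2,0,0],[0,0,0]],
  [0.1,[0.2,0,0],[0,0,0]],
  [0.1,[0.2,0,0],[0,0,0]],
])

```text
time_s: 7.45
tool_pos: [0.6528, 0.1081, 0.0668]
eef_rot: [0.0, 0.107, 0.994, 0.0]
ft_force: [1.0, -0.3, -0.6]
finger_gap: 0.0471
```

Request:
send_rows([
  [0.1,[0.2,0,0],[0,0,0]],
  [0.1,[0.3,0,0],[0,0,0]],
  [0.1,[0.3,0,0],[0,0,0]],
  [0.1,[0.3,0,0],[0,0,0]],
  [0.1,[0.3,0,0],[0,0,0]],
  [0.1,[0.3,0,0],[0,0,0]],
  [0.1,[0.3,0,0],[0,0,0]],
  [0.1,[0.3,0,0],[0,0,0]],
  [0.1,[0.2,0,0],[0,0,0]],
  [0.1,[0.1,0,0],[0,0,0]],
  [0.1,[0,0,0],[0,0,0]],
])

```text
time_s: 8.82
tool_pos: [0.6272, 0.1137, 0.0668]
eef_rot: [-0.0, 0.107, 0.994, -0.0]
ft_force: [-0.8, -0.1, 0.1]
finger_gap: 0.0468
```

```bash
python3 - <<'E'
from rig import r
import pickle
from h import *
s=r.read_state(); c=r.camera("wrist"); cv2.imwrite("pics/w3.png",c["color"]); print(s["tool_pos"],s["ft_force"])
c=wcam(s,c); q=quad(yellow(c)); print(q.round(1)); 
t=r.camera("top"); cv2.imwrite("pics/t3.png",t["color"])
E
```

```text
[0.62718243 0.11368752 0.06677887] [-0.80678468 -0.07809512  0.06070357]
[[405.4  -0. ]
 [379.1 247. ]
 [184.4 247. ]
 [161.   -0. ]]
```

View pics/w3.png

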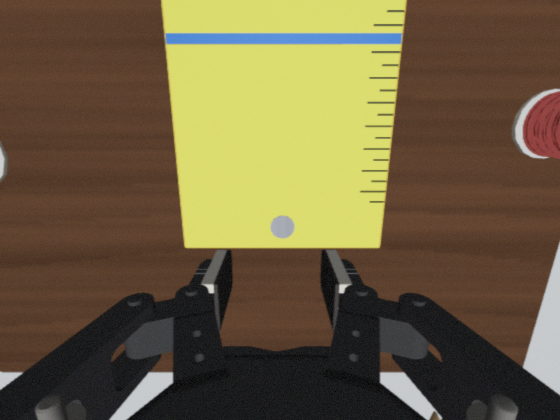

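The fingers sit square against the far end (row 247), with equal contact on both sides. Now I'll work out what distance remains, by the far-end position and by the top view.

```bash
python3 - <<'E'
from rig import r
from h import *
s=r.read_state(); c=wcam(s,r.camera("wrist"))
F=plane(c,[[184.4,247.],[379.1,247.]],.056)[:,:2]; print("far corners",F.round(4))
x=np.array([np.cos(.2135),-np.sin(.2135)]); sc=[np.array([.587,.1114]),np.array([.5901,.1115])]
print("red from edge by far end (wrist,top stand):",[1e3*((F.mean(0)-o)@x+.11-.12) for o in sc], "tool-far",(s["tool_pos"][:2]-F.mean(0))@x)
t=r.camera("top")
h=cv2.cvtColor(t["color"],cv2.COLOR_BGR2HSV); ex=plane(t,[[280,233]],.056)
m=yellow(t); ys,xs=np.nonzero(m); print("yellow bbox",xs.min(),xs.max(),ys.min(),ys.max())
red=cv2.inRange(h,(0,100,60),(17,255,255)); k=np.zeros_like(red); k[225:268,255:305]=red[225:268,255:305]
p,d=fitmask(t,k,.056); print("red",p,d,k.sum()/255,"dist (wrist,top)",[1e3*((p-o)@x+.11) for o in sc])
E
```

```text
far corners [[0.6046 0.0695]
 [0.6256 0.166 ]]
red from edge by far end (wrist,top stand): [np.float64(16.113266152038396), np.float64(13.10483884445643)] tool-far 0.012700076533656858
yellow bbox 261 284 199 250
red [0.50399315 0.15917881] [0.17324705 0.9848784 ] 19.0 dist (wrist,top) [np.float64(18.754341487623574), np.float64(15.745914180041579)]
```

Both views agree on about 16 mm left. I'll push 14 mm, then back off and lift for a clear look.

Request:
send_rows([
  [0.1,[0.2,0,0],[0,0,0]],
  [0.1,[0.3,0,0],[0,0,0]],
  [0.1,[0.3,0,0],[0,0,0]],
  [0.1,[0.3,0,0],[0,0,0]],
  [0.1,[0.2,0,0],[0,0,0]],
  [0.1,[0.1,0,0],[0,0,0]],
  [0.1,[0,0,0],[0,0,0]],
  [0.1,[0,0,0],[0,0,0]],
])

```text
time_s: 10.02
tool_pos: [0.6136, 0.1166, 0.0668]
eef_rot: [-0.0, 0.107, 0.994, -0.0]
ft_force: [-0.7, -0.0, -0.6]
finger_gap: 0.0472
```

Request:
send_rows([
  [0.1,[-0.5,0,0],[0,0,0]],
  [0.1,[-1,0,0],[0,0,0]],
  [0.1,[-1,0,-2],[0,0,0]],
  [0.1,[-1,0,-3],[0,0,0]],
  [0.1,[-1,0,-3.5],[0,0,0]],
  [0.1,[-0.5,0,-3.5],[0,0,0]],
  [0.1,[0,0,-3.5],[0,0,0]],
  [0.1,[0,0,-2.5],[0,0,0]],
  [0.1,[0,0,0],[0,0,0]],
  [0.1,[0,0,0],[0,0,0]],
])

```text
time_s: 11.28
tool_pos: [0.6622, 0.1057, 0.2459]
eef_rot: [-0.001, 0.107, 0.994, -0.0]
ft_force: [-0.6, 0.1, -0.7]
finger_gap: 0.0472
```

```bash
python3 - <<'E'
from rig import r
import pickle
from h import *
s=r.read_state(); c=r.camera("wrist"); cv2.imwrite("pics/w4.png",c["color"]); print(s["tool_pos"])
pickle.dump((s,c),open("w4.pkl","wb"))
E
```

```text
[0.66222013 0.105667   0.24593853]
```

View pics/w4.png

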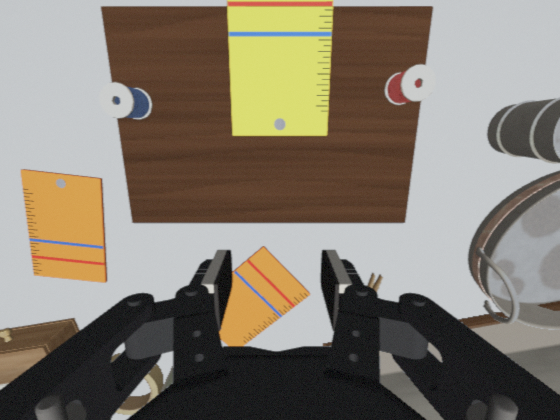

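The line is close to the edge but sits at the top border of the picture. I'll move the camera forward to look straight down on the edge.

Request:
send_rows([
  [0.1,[2,0,0],[0,0,0]],
  [0.1,[3,0,0],[0,0,0]],
  [0.1,[3,0,0],[0,0,0]],
  [0.1,[2,0,0],[0,0,0]],
  [0.1,[0,0,0],[0,0,0]],
  [0.1,[0,0,0],[0,0,0]],
])

```text
time_s: 12.08
tool_pos: [0.5657, 0.1269, 0.2464]
eef_rot: [0.0, 0.107, 0.994, -0.0]
ft_force: [0.9, 0.6, -0.1]
finger_gap: 0.0468
```

```bash
python3 - <<'E'
from rig import r
import pickle
from h import *
s=r.read_state(); c=r.camera("wrist"); cv2.imwrite("pics/w5.png",c["color"]); print(s["tool_pos"])
pickle.dump((s,c),open("w5.pkl","wb"))
E
```

```text
[0.56569686 0.12694757 0.24636124]
```

View pics/w5.png

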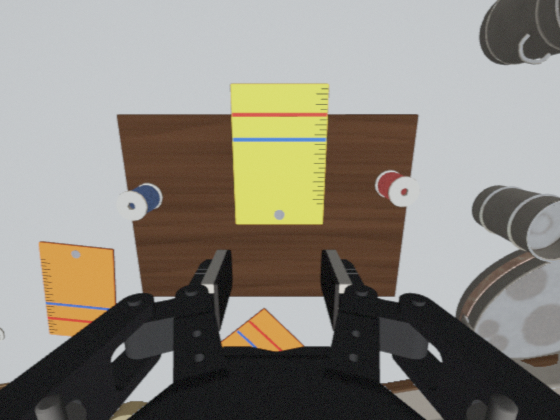

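The red line is at row ~115 and the stand's edge at row ~114, both level. Now the sub-pixel measurement.

```bash
cat >> h.py <<'E'
def edge_red(c):
    g=cv2.cvtColor(c["color"],cv2.COLOR_BGR2GRAY).astype(float)
    q=quad(yellow(c)); u0,u1=int(q[:,0].min()),int(q[:,0].max()); E=[];Rd=[]
    b=c["color"].astype(float); w=b[...,2]-b[...,1]
    r0=int(q[:,1].min())
    for u in list(range(u0-90,u0-8))+list(range(u1+8,u1+75)):
        col=g[r0:r0+60,u]; th=(np.percentile(col,10)+np.percentile(col,90))/2; i=np.nonzero((col[:-1]>th)&(col[1:]<=th))[0]
        if len(i): i=i[0]; E.append((u,r0+i+(col[i]-th)/(col[i]-col[i+1])))
    for u in range(u0+8,u1-20):
        col=np.clip(w[r0+8:r0+60,u]-40,0,None); 
        if col.sum()>50: Rd.append((u,r0+8+(col*np.arange(len(col))).sum()/col.sum()))
    fit=lambda P:cv2.fitLine(np.float32(P),cv2.DIST_HUBER,0,.01,.001).ravel()
    out=[]
    for P,z in((E,.05),(Rd,.056)):
        out.append(cv2.fitLine(plane(c,P,z)[:,:2].astype(np.float32),cv2.DIST_HUBER,0,.01,.0005).ravel()); f=fit(P); print("row at u=280:",f[3]+(280-f[2])*f[1]/f[0],len(P))
    e,rr=out; d=e[:2]*np.sign(e[1]); x=np.array([d[1],-d[0]])
    print("red behind edge mm",1e3*(rr[2:]-e[2:])@x,"yaw diff deg",np.degrees(np.arcsin(np.cross(d,rr[:2]*np.sign(rr[1])))))
E
python3 - <<'E'
import pickle
from h import *
s,c=pickle.load(open("w5.pkl","rb")); c=wcam(s,c); edge_red(c); report(c,(60,300,110,425))
E
```

```text
row at u=280: 113.70715 149
row at u=280: 114.29401 69
red behind edge mm 0.7963314 yaw diff deg 0.08017876
gauge sizes [np.float64(0.0976), np.float64(0.1484), np.float64(0.0998), np.float64(0.1485)] centre [0.5293 0.1368] yaw -12.29 -12.31 red yaw -12.1
stand sizes [np.float64(0.3052), np.float64(0.2508), np.float64(0.3541), np.float64(0.2568)] centre [0.5751 0.1105] yaw front/back -10.74 -12.33
red-from-edge mm: by line 30.785260818726442 by stand centre 14.864202705116513 by gauge centre 31.026177498698903 lateral 7.596501485624707
```

By the direct line measurement, the red line is 0.8 mm inside the edge and 0.1° off parallel. The camera looks almost straight down there, so parallax is negligible. `report()`'s stand outline is invalid for this view because its hull takes in the overhanging gauge. The remaining 0.8 mm is within calibration error, so I'll leave it. Last check is whether anything else moved, then I hand in.

```bash
python3 - <<'E'
from rig import r
import pickle
from h import *
d=pickle.load(open("v0.pkl","rb")); a=d["scene"]["color"]; n=r.camera("scene"); b=n["color"]
df=cv2.absdiff(a,b).max(2)
for k,(u,v,h) in dict(red=(249,195,11),blue=(308,247,11),pot=(180,195,20),can=(233,165,15),tape=(375,346,14)).items():
    print(k,"mean diff",df[v-h:v+h,u-h:u+h].mean().round(1),"shift",np.round(cv2.phaseCorrelate(np.float32(a[v-h:v+h,u-h:u+h,1]),np.float32(b[v-h:v+h,u-h:u+h,1]))[0],2))
cv2.imwrite("pics/s6.png",b); q=quad(yellow(n)); print(order(n,q,.056).round(4).tolist())
E
```

```text
red mean diff 18.0 shift [0.05 0.05]
blue mean diff 15.7 shift [ 0.08 -0.12]
pot mean diff 18.4 shift [ 0.02 -0.02]
can mean diff 18.3 shift [-0.02  0.04]
tape mean diff 17.2 shift [-0.09  0.18]
[[0.4478, 0.1059, 0.056], [0.5932, 0.0722, 0.056], [0.6142, 0.1704, 0.056], [0.4682, 0.2003, 0.056]]
```

View pics/s6.png

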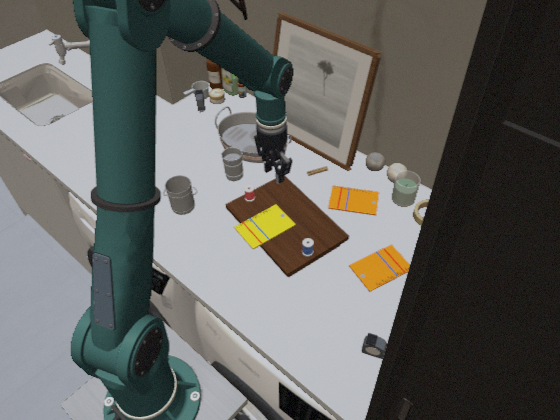

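Nothing else moved (shifts under 0.2 px). The scene view's gauge travel (~46.5 mm) is slightly under the 49–50 mm first estimated. I'll cross-check the direct figure with the gauge's outline against the edge in the same wrist picture.

```bash
python3 - <<'E'
import pickle
from h import *
for f in("w5.pkl","w4.pkl"):
    s,c=pickle.load(open(f,"rb")); c=wcam(s,c)
    g=cv2.cvtColor(c["color"],cv2.COLOR_BGR2HSV)[...,1].astype(float); gr=cv2.cvtColor(c["color"],cv2.COLOR_BGR2GRAY).astype(float)
    def cross(a,cols,lo,hi):
        o=[]
        for u in cols:
            k=a[lo:hi,u]; th=(k[:3].mean()+k[-3:].mean())/2; i=np.nonzero((k[:-1]-th)*(k[1:]-th)<=0)[0][0]; o.append((u,lo+i+(k[i]-th)/(k[i]-k[i+1])))
        return np.array(o)
    x=np.array([np.cos(.2135),-np.sin(.2135)]); P=lambda q,z:(plane(c,q,z)[:,:2]@x).mean()*1e3
    if f=="w5.pkl":
        e=P(np.r_[cross(gr,range(150,222),106,122),cross(gr,range(338,400),106,122)],.05)
        fr=P(cross(g,range(240,310),76,92),.056); bk=P(cross(gr,range(242,318),217,233),.056)
        be=P(cross(gr,range(240,312),290,305),.05)
        print("overhang",e-fr,"length",bk-fr,"far end from edge",bk-e,"stand depth",be-e)
    else:
        e=P(np.r_[cross(gr,range(150,222),0,16),cross(gr,range(338,400),0,16)],.05); bk=P(cross(gr,range(242,318),128,144),.056); print("w4 far end from edge",bk-e)
E
```

```text
overhang 29.03950326994601 length 149.38328210380604 far end from edge 120.34377883386003 stand depth 218.62126892592937
w4 far end from edge 119.92073555758395
```

All the direct measures agree within 1 mm: overhang 29.0 mm, far end 120.3 and 119.9 mm from the edge (120 intended), red line 0.8 mm inside. I'm handing in.

```bash
python3 -c "
from rig import r
s=r.read_state(); print(s['time_s'],s['ft_force']); print(r.sign_off())"
```

```text
12.175 [-0.09445933 -0.48301343 -0.95532265]
the job is handed in; nothing more can be done
None
```

I pushed the yellow gauge about 47 mm along the stand from its far end, using both half-open fingertips, until its red line lay above the front edge. Then I backed the arm off and handed the job in at 12.2 s, with the gripper touching nothing.

**Red line:** it sits about 0.8 mm inside the edge and 0.1° off parallel, seen from almost straight above. I left the 0.8 mm because it is within the 2 mm calibration.

**Overhang:** about 29 mm sticks out. The far end measures 119.9 to 120.3 mm from the edge, where 120 was intended.

**Other objects:** the reels, pot, can and tape measure shifted less than 0.2 px in the scene view.

**Checks that disagreed:**
- The first estimates of the distance to go (49–50 mm), less the roughly 47 mm of travel, would leave 2–3 mm to go. I trusted the direct line-to-edge measurement instead, as the first views were oblique or coarse.
- My automatic stand outline failed on the last wrist picture because it took in the overhanging gauge, so I did not use it.

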